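Hang up the charged belt packs and cover the dock

ROBOT

A 6-joint arm with a two-finger parallel gripper is mounted at the origin on the work surface. World frame = base frame: x ahead of the robot, y to its left, z up, the work surface at z = 0. Lengths are in mm, angles in rad, forces in N, time in s.
With the tool pointing down it reaches from about 300 to 775 mm from the base axis. Payload 14.6 kg.
Tool frame: the origin (TCP) lies on the mounting face of the last link; the fingertips stand 199 mm ahead of it and the grasp point (between the pads) lies 180 mm ahead of it; z points along the fingers, y is the line along which they close (so a half turn about z gives the same grasp; the last joint's range is limited). The gripper opens to 94 mm and grips with 3 to 60 N. Pads are 16 mm wide; open, the fingers measure 119 mm over their backs; the gripper's body (75 mm by 177 mm) begins 78 mm behind the grasp point.
Start: joints at [-1.39, 0.3, 1.521, -0, 1.321, -0.067], TCP at [134.893, -533.193, 404.646] pointing down, gripper open.
Joint ranges: [-3.03, 3.03], [-0.79, 2.21], [0.23, 2.52], [-1.04, 4.18], [0, 3.07], [-2.55, 2.55]. Speed limits (rad/s): [2.22, 2.22, 2.57, 3.14, 3.14, 3.14].

INTERFACE

Orientations are given as [roll, pitch, yaw] about the fixed x, y, z axes, in that order (R = Rz(yaw) Ry(pitch) Rx(roll)).
In Python, from cell import manip gives the robot as it stands. The module is installed in compiled form; this text tells all that it offers.
- The arm moves only by the shell command python3 -m creep 'ROWS' [FORCE]. ROWS is a JSON object of lists of equal length, an entry for each row: "slide": the shift along the world's x, y, z in cm, a list of three; "turn": the turn about the world's z in rad; "claw": the opening, from 0 (shut) to 1 (fully open). A call has 1 to 8 rows; each row shifts and turns the commanded pose from where the row before left it; what a row does not reach is not made up. A row lasts 1/8 s, in which the tool goes at most 62.5 mm and 10.7 degrees, less where a joint would pass 70% of its speed; a pose out of reach is approached as far as the arm can. A call with a gripper value outside its range is refused whole. The fingers move at their own pace and stop on an object; FORCE is the grip in N (left out, the last holds). Time passes only in rows, so rows that do not move let the fingers close. It gives the time, the measured TCP pose, the force, the opening and the grip force at its end, in the units of the state.
- manip.read_state(): the state, without advancing time (a new reading comes with each control period).
- manip.camera(name): name is "scene" or "side" or "wrist"; returns (picture, depth): 384x512x3 uint8, red, green, blue; 384x512 float32, mm along the optical axis (not along the pixel's ray), 0 where there is no reading.
- manip.calibration(name): a dict with "intrinsics" (3x3 intrinsics, pixels), "pose" (4x4, takes a point from camera to world coordinates). Camera axes: x right, y up, looking along -z (the intrinsics and any distortion apply to the point x, -y, -z); pixel columns grow to the right and rows downward; lengths in mm; the calibration is good to about 2 mm. A picture is of the moment at which its call begins: read the wrist's pose just before it. calibration takes no time and is no camera call; for the wrist camera it gives the pose at the moment of the call.
- manip.sign_off(): hands the job in; it is judged then, once.
Trained networks look in the newest picture that a camera, given by its name, has taken for a name from the list of things; names that differ only in an ending like _2 or _b are one class to them, and where a whole thing is asked for, a point or a joint stands for the part that bears it (a point fixed in the world has none). Each returns a list of dicts, best first, with "score" (0 to 1); they miss things now and then, are a little off and sometimes report something else, mostly with a low value. They report only what shows in the picture. A call takes as long as a camera call.
- manip.cut_out(query, camera): "mask" (384x512 bool, what is visible of it) and "position" ([column, row] in pixels, amid what is visible of it).
The state is a dict: "clock": time; "joints": joint angles; "qd": joint speeds; "effort": joint torques, N m; "eef_pos": TCP position; "eef_rot": TCP orientation; "wrist_force": force on the tool from outside, world axes, zero at the start; "moment": the same for the moment, N m; "finger_gap": finger opening in mm; "finger_force": force on a finger pad.
Only numpy, scipy, OpenCV 4.12 (cv2) and the standard library are available. Lean on these libraries where they do the work, as an engineer would, in place of code of your own. Each camera call takes 0.05 s, during which the arm holds its last target. There are 200 camera calls.

TASK

The wireless belt packs are charged. Pull every pack straight up out of the charging dock and hang each by its wire bail on a slanted brass peg of the rack, one pack to a peg, and put the blue dust cover squarely over the dock, fully down. Do not knock the mug, the metronome or the red tin.

Things in the scene. Friction and masses are not known exactly. Their poses are not given: they have to be found in the camera images.
- dock: Fixed black charging dock, a block 236 long (its x) x 72 wide (its y) x 45 mm high, four sockets in a row along its x at x = -82.5, -27.5, 27.5, 82.5 mm. Origin: centre of its underside on the table; z up.
- rack: Fixed wooden rack: base 120 x 300 x 14 mm, two posts, and on them a 16 mm square rail along its y, 310 mm long, rail top 188 mm above the table; nothing stands higher than the four pegs, which leave the rail's -x face (the side towards the robot). Origin: underside, on the table, 10 mm behind (+x of) the rail's front face; z up.
- cover: Loose blue dust cover, an upside-down tray 248 (its x) x 84 (its y) mm, top 22 mm up, 0.25 kg; skirt 18 mm deep, inside 242 x 78 mm: slips over the dock's top with 3 mm play a side, either way round. Handle on top. Origin: centre of the skirt's lower edge, z up; fully down, it is 27 mm above the dock's origin. Starts on the table.
- cover_handle (a point): A point in the cover's white handle, 44 mm above the cover's origin. The handle is a block 80 long (cover's x) x 14 wide (cover's y), from 22 to 52 mm above the cover's origin. Grip here across the 14 mm.
- pack0: Loose dark belt pack, red panel on both faces (may be absent), 0.13 kg. Body 22 (its x) x 46 (its y) x 72 mm high; below it a plug 10 x 24 x 19 mm in a dock socket, 0.6 mm play, held by a sprung detent: pull straight up with some 5 to 12 N over the first 4 mm; free 19 mm up. Origin: centre of the body's underside, 45 mm above the table when plugged in; z up, x along the dock's x.
- pack0_bail (a point): Centre of the opening of the wire bail (hoop) on top of pack0, 84.5 mm above the pack's origin. Wire 5 mm thick, in the pack's yz plane; opening 30 wide (y) x 25 mm high, top of the bail 102 mm above the pack's origin. The hole's axis is the pack's x; it may be hung either way round.
- pack1: Loose dark belt pack, blue panel on both faces (may be absent), 0.13 kg. Body 22 (its x) x 46 (its y) x 72 mm high; below it a plug 10 x 24 x 19 mm in a dock socket, 0.6 mm play, held by a sprung detent: pull straight up with some 5 to 12 N over the first 4 mm; free 19 mm up. Origin: centre of the body's underside, 45 mm above the table when plugged in; z up, x along the dock's x.
- pack1_bail (a point): Centre of the opening of the wire bail (hoop) on top of pack1, 84.5 mm above the pack's origin. Wire 5 mm thick, in the pack's yz plane; opening 30 wide (y) x 25 mm high, top of the bail 102 mm above the pack's origin. The hole's axis is the pack's x; it may be hung either way round.
- pack2: Loose dark belt pack, yellow panel on both faces (may be absent), 0.13 kg. Body 22 (its x) x 46 (its y) x 72 mm high; below it a plug 10 x 24 x 19 mm in a dock socket, 0.6 mm play, held by a sprung detent: pull straight up with some 5 to 12 N over the first 4 mm; free 19 mm up. Origin: centre of the body's underside, 45 mm above the table when plugged in; z up, x along the dock's x.
- pack2_bail (a point): Centre of the opening of the wire bail (hoop) on top of pack2, 84.5 mm above the pack's origin. Wire 5 mm thick, in the pack's yz plane; opening 30 wide (y) x 25 mm high, top of the bail 102 mm above the pack's origin. The hole's axis is the pack's x; it may be hung either way round.
- pack3: Loose dark belt pack, green panel on both faces (may be absent), 0.13 kg. Body 22 (its x) x 46 (its y) x 72 mm high; below it a plug 10 x 24 x 19 mm in a dock socket, 0.6 mm play, held by a sprung detent: pull straight up with some 5 to 12 N over the first 4 mm; free 19 mm up. Origin: centre of the body's underside, 45 mm above the table when plugged in; z up, x along the dock's x.
- pack3_bail (a point): Centre of the opening of the wire bail (hoop) on top of pack3, 84.5 mm above the pack's origin. Wire 5 mm thick, in the pack's yz plane; opening 30 wide (y) x 25 mm high, top of the bail 102 mm above the pack's origin. The hole's axis is the pack's x; it may be hung either way round.
- peg0: Brass peg 0 of the rack, a round bar 8 mm thick, 54 mm long from the rail. Origin: the peg's root, at the middle of the rail's front face, 180 mm up. Its z axis runs along the peg from root to tip, towards the robot side and 35 degrees above level; its y is the rack's y. Pegs stand 85 mm apart along the rack's y.
- peg1: Brass peg 1 of the rack, a round bar 8 mm thick, 54 mm long from the rail. Origin: the peg's root, at the middle of the rail's front face, 180 mm up. Its z axis runs along the peg from root to tip, towards the robot side and 35 degrees above level; its y is the rack's y. Pegs stand 85 mm apart along the rack's y.
- peg2: Brass peg 2 of the rack, a round bar 8 mm thick, 54 mm long from the rail. Origin: the peg's root, at the middle of the rail's front face, 180 mm up. Its z axis runs along the peg from root to tip, towards the robot side and 35 degrees above level; its y is the rack's y. Pegs stand 85 mm apart along the rack's y.
- peg3: Brass peg 3 of the rack, a round bar 8 mm thick, 54 mm long from the rail. Origin: the peg's root, at the middle of the rail's front face, 180 mm up. Its z axis runs along the peg from root to tip, towards the robot side and 35 degrees above level; its y is the rack's y. Pegs stand 85 mm apart along the rack's y.
- mug: White mug, 80 mm wide, 90 mm high; bystander. Origin at its underside.
- metronome: Wooden metronome, about 72 mm wide, 118 mm high; bystander. Origin at its underside.
- pick_tin: Red tin, 56 mm wide, 50 mm high; bystander. Origin at its underside.

How it is judged:
By the outcome, as a careful person would: the job done as asked, in the order asked, and still so for the second after the job is handed in, with the robot touching nothing.
Of pack0, pack1, pack2, pack3 only 3 to 4 are there at a start; the rules pass over those that are not, and their reading is None.
At some moment in a run one of cover may be knocked a few centimetres aside while the robot is not near it.
It also fails if it takes over 210 s, if anything falls off the work surface, if the arm or the gripper's body presses on something with over 40 N, if the wrist force passes 120 N, or if a joint passes its speed limit or range.

## Working session

There is one attempt and no reset: what is moved stays moved. The work goes in short steps, Python scripts to look and compute and a shell command to move; the robot and the scene stay as the last step left them, time stands still between calls to the robot, and variables do not carry over. Pictures are saved under pics/ and viewed, at most 14 in all, crops included, and the job is handed in when it is done.

```bash
mkdir -p pics; cat > h.py <<'E'
import numpy as np, cv2
from cell import manip
def pts(name, depth, cal=None):
    c=cal or manip.calibration(name); K=np.array(c["intrinsics"]); P=np.array(c["pose"])
    v,u=np.mgrid[0:384,0:512]
    x=(u-K[0,2])/K[0,0]*depth; y=(v-K[1,2])/K[1,1]*depth
    p=np.stack([x,-y,-depth,np.ones_like(depth)],-1)@P.T
    return p[...,:3]
E
python3 - <<'E'
from h import *
s=manip.read_state(); print(s["clock"],s["eef_pos"],s["eef_rot"],s["finger_gap"])
ims=[]
for n in ("scene","side","wrist"):
    c=manip.calibration(n); im,d=manip.camera(n); np.savez(f"{n}0.npz",im=im,d=d,P=c["pose"],K=c["intrinsics"])
    print(n,{k:np.round(v,2).tolist() for k,v in c.items()})
    ims.append(im[...,::-1])
    p=pts(n,d,c)
    for q in ("dock","rack","cover","cover_handle","pack0","pack1","pack2","pack3","mug","metronome","pick_tin"):
        for r in manip.cut_out(q,n)[:2]:
            m=r["mask"]&(d>0)
            if m.sum()<5: continue
            w=p[m]; print(n,q,round(r["score"],2),np.round(r["position"]),m.sum(),"med",np.round(np.median(w,0)),"lo",np.round(np.percentile(w,3,axis=0)),"hi",np.round(np.percentile(w,97,axis=0)))
cv2.imwrite("pics/a0.png",cv2.resize(np.vstack([np.hstack(ims[:2]),np.hstack([ims[2],ims[2]*0])]),(800,600)))
E
```

```text
0.0 [ 134.8908509  -533.15594426  404.10546382] [-3.14046839e+00 -3.21649873e-05  2.47829036e-01] 94.03375888986673
scene {'intrinsics': [[403.71, 0.0, 255.66], [0.0, 403.71, 201.92], [0.0, 0.0, 1.0]], 'pose': [[0.58, -0.46, 0.68, 1397.0], [0.82, 0.31, -0.49, -546.92], [0.01, 0.83, 0.55, 793.78], [0.0, 0.0, 0.0, 1.0]]}
scene dock 0.65 [216. 244.] 1614 med [ 604. -127.   43.] lo [ 459. -173.    3.] hi [673. -59.  50.]
scene rack 0.98 [288. 200.] 2946 med [521. 216.  18.] lo [458.  87.   7.] hi [586. 367. 192.]
scene cover 0.6 [121. 278.] 2279 med [ 563. -378.   24.] lo [ 417. -415.    9.] hi [ 656. -334.   53.]
scene cover_handle 0.67 [123. 278.] 2211 med [ 564. -378.   24.] lo [ 421. -414.    9.] hi [ 656. -335.   53.]
scene pack0 0.92 [200. 221.] 284 med [ 537. -130.   95.] lo [ 524. -144.   55.] hi [ 543. -106.  121.]
scene pack0 0.8 [186. 214.] 311 med [ 483. -145.   92.] lo [ 464. -159.   47.] hi [ 490. -120.  121.]
scene pack1 0.92 [200. 221.] 284 med [ 537. -130.   95.] lo [ 524. -144.   55.] hi [ 543. -106.  121.]
scene pack1 0.8 [186. 214.] 311 med [ 483. -145.   92.] lo [ 46
[... 2243 characters left out ...]

side pack3 0.97 [235. 280.] 533 med [ 474. -146.  109.] lo [ 462. -160.   43.] hi [ 491. -115.  147.]
side pack3 0.91 [276. 252.] 583 med [ 579. -115.  103.] lo [ 568. -131.   44.] hi [598. -88. 146.]
side mug 0.96 [308. 191.] 1224 med [744.  37.  57.] lo [708. -15.   4.] hi [784.  85.  90.]
side metronome 0.81 [275. 159.] 529 med [715. 179.  55.] lo [695. 166.   2.] hi [744. 202. 116.]
side pick_tin 0.79 [356. 264.] 593 med [ 749. -185.   48.] lo [ 730. -204.   10.] hi [ 776. -156.   52.]
wrist {'intrinsics': [[291.11, 0.0, 256.12], [0.0, 291.11, 199.18], [0.0, 0.0, 1.0]], 'pose': [[0.25, 0.93, 0.26, 208.94], [-0.97, 0.24, 0.06, -515.03], [-0.0, -0.27, 0.96, 384.76], [0.0, 0.0, 0.0, 1.0]]}
```

View pics/a0.png

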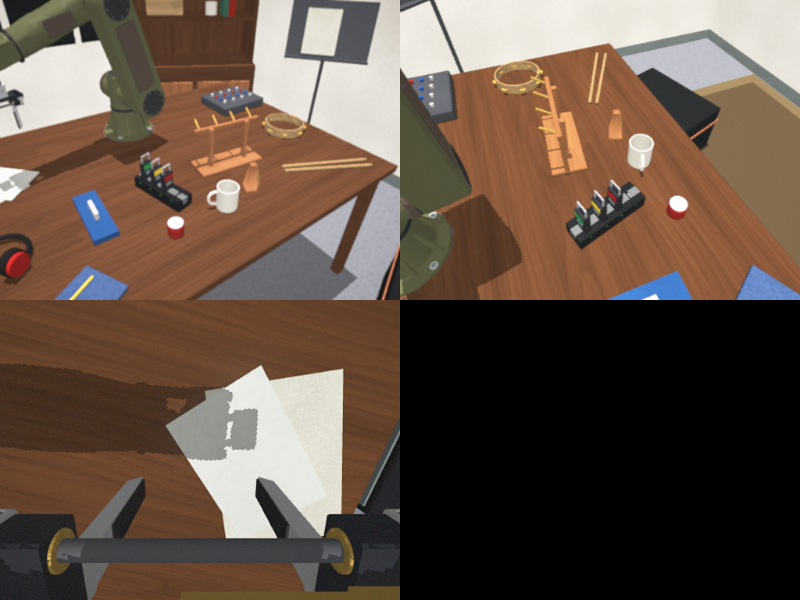

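The picture shows green, yellow and red packs in the dock, which runs from about (140,175) to (190,205) in the scene panel, with one socket free. The rack is at (228,150), the cover at (95,217), the mug at (228,195) and the tin at (176,228). I'll bring the wrist camera over the dock.

```bash
python3 -m creep '{"slide":[[4.3,4.1,0],[4.3,4.1,0],[4.3,4.1,0],[4.3,4.1,0],[4.3,4.1,0],[4.3,4.1,0],[4.3,4.1,0],[4.3,4.1,0]],"turn":[0,0,0,0,0,0,0,0],"claw":[0.75,0.75,0.75,0.75,0.75,0.75,0.75,0.75]}' 20
python3 -m creep '{"slide":[[4.0,4.1,1],[4.0,4.1,1],[0,0,0],[0,0,0]],"turn":[0,0,0,0],"claw":[0.75,0.75,0.75,0.75]}'
cat > fit.py <<'E'
from h import *
# edge directions by plan-view: min-area rects of point slices
def rect(w,tag):
    r=cv2.minAreaRect(w[:,:2].astype(np.float32)); print(tag,len(w),"c",np.round(r[0],1),"size",np.round(r[1],1),"ang",round(r[2],1))
def sl(p,d,im,lo,hi,box):
    m=(d>0)&(p[...,2]>lo)&(p[...,2]<hi)&(p[...,0]>box[0])&(p[...,0]<box[1])&(p[...,1]>box[2])&(p[...,1]<box[3]); return p[m],im[m]
E
python3 - <<'E'
from fit import *
c=manip.calibration("wrist"); im,d=manip.camera("wrist"); np.savez("wrist1.npz",im=im,d=d,P=c["pose"],K=c["intrinsics"])
s=manip.read_state(); print(s["clock"],s["eef_pos"],s["eef_rot"])
cv2.imwrite("pics/w1.png",im[...,::-1])
dk=(400,720,-220,-20)
for n in ("scene0","side0","wrist1"):
    z=np.load(n+".npz"); im,d=z["im"],z["d"]; p=pts("",d,{"intrinsics":z["K"],"pose":z["P"]})
    w,_=sl(p,d,im,38,52,dk); rect(w,n+" docktop"); print(" z",np.median(w[:,2]))
    for k,col in (("r",(0,)),("y",(0,1)),("g",(1,))):
        w,cc=sl(p,d,im,60,117+35,dk); cc=cc.astype(int)
        if k=="r": m=(cc[:,0]>cc[:,1]+50)&(cc[:,0]>cc[:,2]+50)
        if k=="y": m=(cc[:,0]>cc[:,2]+50)&(cc[:,1]>cc[:,2]+50)
        if k=="g": m=(cc[:,1]>cc[:,0]+30)&(cc[:,1]>cc[:,2]+20)
        if m.sum()>5: print(" ",k,m.sum(),np.round(np.mean(w[m],0),1))
    w,_=sl(p,d,im,105,130,dk)
    if len(w): rect(w,n+" packtops")
    w,_=sl(p,d,im,174,194,(400,640,60,420))
    if len(w)>20: rect(w,n+" rail"); print(" z hi",np.percentile(w[:,2],[50,90]))
    w,_=sl(p,d,im,196,222,(400,640,40,420))
    if len(w)>10:
        w=w[np.argsort(w[:,1])]; g=np.split(w,np.where(np.diff(w[:,1])>20)[0]+1)
        for q in g: print("  peg",len(q),np.round(q.mean(0),1), np.round(q.max(0)))
E
```

```text
clock: 2.8
eef_pos: [480.1, -203.6, 404.9]
eef_rot: [3.141, -0.0, 0.248]
wrist_force: [0.1, -1.5, 0.4]
finger_gap: 70.3
finger_force: 0.0
clock: 3.3
eef_pos: [558.7, -123.4, 424.3]
eef_rot: [-3.141, 0.001, 0.248]
wrist_force: [-0.0, 0.6, -0.4]
finger_gap: 70.3
finger_force: 0.0
3.35 [ 558.41612402 -123.83613764  424.36707411] [-3.14135016e+00  6.07454036e-04  2.47092129e-01]
scene0 docktop 919 c [ 586.2 -108.8] size [308.6  80.1] ang 19.5
 z 46.73365857877968
  r 70 [ 589.9 -103.1   98.8]
  y 73 [ 537.2 -118.9   99.3]
  g 71 [ 485.9 -135.5  100.3]
scene0 packtops 382 c [ 528.1 -121.6] size [134.4  49.1] ang 16.0
scene0 rail 590 c [507.3 233.4] size [311.5  55.3] ang 82.8
 z hi [187.76221738 191.47939801]
  peg 23 [452.9 111.2 205.3] [468. 117. 214.]
  peg 24 [463.2 195.1 206. ] [482. 201. 216.]
  peg 22 [473.9 279.4 205.3] [487. 287. 214.]
  peg 21 [486.3 363.3 205.1] [502. 370. 214.]
side0 docktop 1952 c [ 587.1 -105. ] size [302.   82.1] ang 17.2
 z 44.441954301717374
  r 78 [ 572.4 -110.1   97.9]
  y 77 [ 519.4 -124.3   97.3]
  g 66 [ 466.3 -138.9   98. ]
side0 packtops 680 c [ 529.6 -122.4] size [132.1  46.3] ang 15.0
side0 rail 774 c [505.1 232.1] size [312.2  58.5] ang 82.5
 z hi [187.06977071 188.95355721]
  peg 44 [452.7 110.7 203.8] [468. 115. 212.]
  peg 36 [462.8 194.7 204.6] [476. 200. 211.]
  peg 33 [474.7 278.4 204.3] [488. 282. 213.]
  peg 30 [485.7 363.1 203.9] [500. 368. 212.]
wrist1 docktop 6368 c [ 585.2 -103.9] size [304.9  81.1] ang 17.7
 z 45.19296039022058
  r 143 [ 590.9 -104.4   98.9]
  y 270 [ 537.6 -117.9   97.8]
  g 330 [ 484.6 -132.5   98.4]
wrist1 packtops 2510 c [ 527.3 -121.3] size [132.2  45.6] ang 15.1
wrist1 rail 63 c [486.4  79.8] size [14.9  4. ] ang 6.4
 z hi [176.02141278 177.65669017]
```

View pics/w1.png

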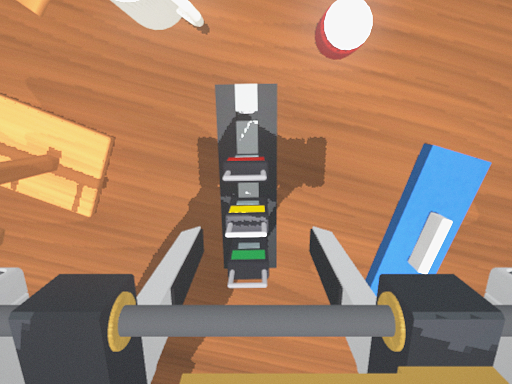

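The wrist view shows the three packs in a row along the dock, red at (245,170), yellow at (247,222) and green at (248,270). The cover is at (430,235). I'll refine the rack fit while positioning over red.

```bash
python3 - <<'E'
from fit import *
th=-0.1306; ex=np.array([np.cos(th),np.sin(th)]); ey=np.array([-np.sin(th),np.cos(th)]); o=np.array([500,235.])
for n in ("scene0","side0"):
    z=np.load(n+".npz"); im,d=z["im"],z["d"]; p=pts("",d,{"intrinsics":z["K"],"pose":z["P"]})
    w,_=sl(p,d,im,150,225,(400,640,40,420)); a=(w[:,:2]-o)@ex; b=(w[:,:2]-o)@ey
    t=w[:,2]
    m=(t>185)&(t<192)&(a>5); print(n,"rail a",np.round(np.percentile(a[m],[2,10,50,90,98]),1),"b",np.round(np.percentile(b[m],[0.5,99.5]),1))
    for k in range(-2,3):
        q=m&(abs(b-50*k)<25); print("   b",50*k,q.sum(),np.round(np.median(a[q]),1))
    m=(t>198)
    print(" peg fit a(z-top)",np.round(np.polyfit(a[m],t[m],1),3), "amin",np.percentile(a[m],2))
z=np.load("wrist1.npz"); p=pts("",z["d"],{"intrinsics":z["K"],"pose":z["P"]}); print(p[97,245],p[135,247],p[160,247],p[110,245])
E
python3 -m creep '{"slide":[[2.3,1.7,0],[0,0,-3],[0,0,-3],[0,0,-3],[0,0,-2],[0,0,-2],[0,0,-1.9],[0,0,0]],"turn":[0.0165,0,0,0,0,0,0,0],"claw":[0.75,0.75,0.75,0.75,0.75,0.75,0.75,0.75]}'
```

```text
scene0 rail a [ 5.7  7.3 12.4 22.1 31.3] b [-155.5  150.4]
   b -100 52 14.8
   b -50 33 12.1
   b 0 34 12.3
   b 50 34 13.0
   b 100 46 12.5
 peg fit a(z-top) [ -0.583 187.6  ] amin -43.84823781631691
side0 rail a [ 5.3  6.4 12.  23.1 32. ] b [-154.8  150.1]
   b -100 118 14.1
   b -50 64 11.0
   b 0 58 10.7
   b 50 56 11.3
   b 100 77 14.0
 peg fit a(z-top) [ -0.528 188.007] amin -42.84984298877625
[653.1657055  -86.19185655  43.35230251] [611.47736694 -98.8403362   44.54740785] [ 591.15889861 -105.87512479  108.87600283] [638.96623739 -89.69688706  44.89190352]
clock: 4.35
eef_pos: [581.4, -106.8, 274.4]
eef_rot: [-3.14, 0.002, 0.263]
wrist_force: [-0.4, 0.2, -0.1]
finger_gap: 70.5
finger_force: 0.0
```

```bash
python3 -m creep '{"slide":[[0,0,0],[0,0,0],[0,0,0],[0,0,0.3],[0,0,0.3],[0,0,0.4],[0,0,1],[0,0,1]],"turn":[0,0,0,0,0,0,0,0],"claw":[0.3,0.3,0.3,0.3,0.3,0.3,0.3,0.3]}' 40
python3 -m creep '{"slide":[[0,0,3],[0,0,4],[0,0,3],[0,0,0],[0,0,0]],"turn":[0,0,0,0,0],"claw":[0.3,0.3,0.3,0.3,0.3]}'
python3 - <<'E'
from h import *
th=-0.1306; ex=np.array([np.cos(th),np.sin(th)]); ey=np.array([-np.sin(th),np.cos(th)]); o=np.array([500,235.])
for b in (-129.3,-44.4,40.4,125.3):
    print(b,[np.round(np.r_[o+ex*(2-.819*s)+ey*b,180+.574*s-3+144.9],1).tolist() for s in (78,24)])
E
```

```text
clock: 5.35
eef_pos: [582.0, -106.2, 307.1]
eef_rot: [3.141, -0.001, 0.264]
wrist_force: [0.1, -0.8, -0.9]
finger_gap: 46.1
finger_force: 40.0
clock: 5.98
eef_pos: [581.7, -106.2, 404.7]
eef_rot: [-3.141, 0.001, 0.264]
wrist_force: [-0.2, -1.0, -1.9]
finger_gap: 45.9
finger_force: 40.0
-129.3 [[421.8, 114.9, 366.7], [465.7, 109.1, 335.7]]
-44.4 [[432.9, 199.0, 366.7], [476.7, 193.3, 335.7]]
40.4 [[443.9, 283.1, 366.7], [487.8, 277.4, 335.7]]
125.3 [[455.0, 367.3, 366.7], [498.8, 361.5, 335.7]]
```

```bash
python3 -m creep '{"slide":[[-4.05,3.15,0],[-4.05,3.15,0],[-4.05,3.15,0],[-4.05,3.15,0],[0,4.75,0],[0,4.75,0],[0,4.75,0],[0,4.75,0]],"turn":[-0.1,-0.1,-0.1,-0.094,0,0,0,0],"claw":[0.3,0.3,0.3,0.3,0.3,0.3,0.3,0.3]}'
python3 -m creep '{"slide":[[1.1,3.8,-1.9],[1.1,3.6,-1.9],[0,0,0],[0,0,0]],"turn":[0,0,0,0],"claw":[0.3,0.3,0.3,0.3]}'
python3 - <<'E'
from h import *
s=manip.read_state(); print(s["eef_pos"],s["eef_rot"])
a=[]
for n in ("scene","side","wrist"):
    im,d=manip.camera(n); a.append(im)
A=cv2.resize(a[0][130:250,200:360],(400,300),interpolation=3);B=cv2.resize(a[1][80:230,140:340],(400,300),interpolation=3)
cv2.imwrite("pics/b.png",np.vstack([np.hstack([A,B]),np.hstack([cv2.resize(a[2],(400,300)),A*0])])[...,::-1])
E
```

```text
clock: 6.98
eef_pos: [419.5, 211.4, 404.4]
eef_rot: [3.141, 0.002, -0.13]
wrist_force: [0.4, -0.3, -1.3]
finger_gap: 45.9
finger_force: 40.0
clock: 7.48
eef_pos: [441.8, 283.4, 367.0]
eef_rot: [3.141, 0.001, -0.13]
wrist_force: [0.3, 0.3, -1.1]
finger_gap: 45.4
finger_force: 40.0
[441.76527332 283.42892251 367.01610356] [ 3.14061313e+00  1.15877070e-03 -1.29625939e-01]
```

View pics/b.png

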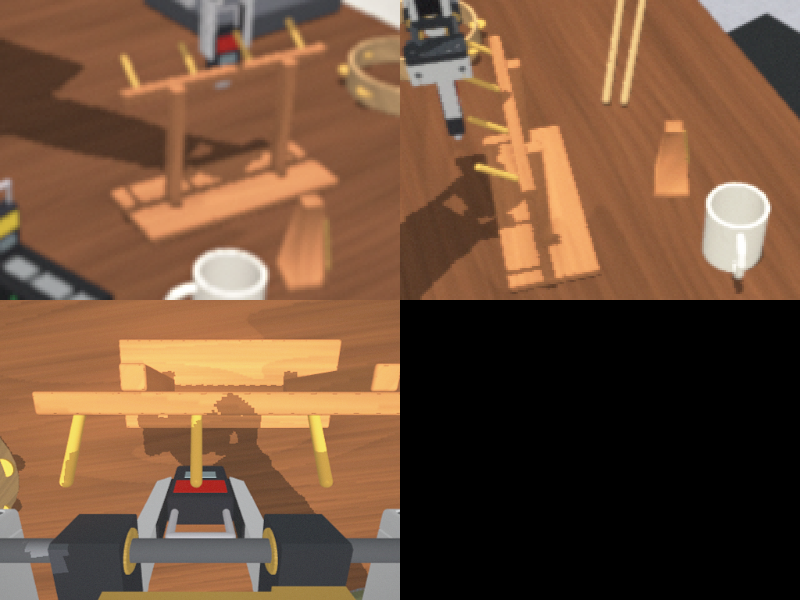

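The wrist panel shows the peg at (196,450) lined up with the bail at (202,520), within about 3 mm sideways. I'll check the peg and bail heights from wrist depth before inserting.

```bash
python3 - <<'E'
from fit import *
c=manip.calibration("wrist"); im,d=manip.camera("wrist"); p=pts("",d,c)
th=-0.1306; ex=np.array([np.cos(th),np.sin(th)]); ey=np.array([-np.sin(th),np.cos(th)]); o=np.array([500,235.])
A=(p[...,:2]-o)@ex; B=(p[...,:2]-o)@ey
s=im.astype(int); y=(s[...,0]-s[...,2]>60)&(p[...,2]>185)&(A>-60)&(A<20)&(d>0)
for b in (-44,40,125):
    m=y&(abs(B-b)<20)
    if m.sum()>5:
        for lo in range(-50,10,10):
            q=m&(A>lo)&(A<=lo+10)
            if q.sum()>3: print(b,lo,q.sum(),"z",np.round(np.percentile(p[q][:,2],[50,90]),1),"b",np.round(np.mean(B[q]),1))
for v in (395,405): pass
for u in range(215,320,8): print(u,[np.round(np.r_[A[v,u],B[v,u],p[v,u,2]],0).tolist() for v in (278,285,300)] if u%3==0 else "")
E
```

```text
-44 -50 203 z [211.2 212.7] b -41.6
-44 -40 396 z [206.4 209.9] b -41.6
-44 -30 370 z [199.5 203. ] b -41.6
-44 -20 341 z [192.5 195.9] b -41.6
-44 -10 462 z [187.5 188.8] b -43.5
-44 0 1405 z [188.1 188.9] b -44.0
40 -50 1872 z [293.7 294.9] b 40.2
40 -40 342 z [206.9 210.1] b 42.0
40 -30 310 z [200.2 203.2] b 41.9
40 -20 291 z [193.1 196.2] b 41.8
40 -10 457 z [187.4 188.9] b 40.7
40 0 1409 z [188.1 188.9] b 40.0
125 -50 200 z [211.3 212.9] b 125.2
125 -40 407 z [206.7 210.1] b 125.3
125 -30 374 z [199.5 202.8] b 125.3
125 -20 343 z [192.6 195.9] b 125.3
125 -10 476 z [187.6 188.9] b 125.3
125 0 1397 z [188.2 189. ] b 124.9
215 
223 
231 [[-70.0, 53.0, 209.0], [-74.0, 53.0, 209.0], [-64.0, 50.0, 237.0]]
239 
247 
255 [[-70.0, 40.0, 209.0], [-74.0, 40.0, 209.0], [-64.0, 40.0, 237.0]]
263 
271 
279 [[-70.0, 27.0, 209.0], [-74.0, 27.0, 209.0], [-64.0, 29.0, 237.0]]
287 
295 
303 [[-63.0, 16.0, 220.0], [-66.0, 16.0, 221.0], [-226.0, -25.0, 1.0]]
311 
319
```

```bash
python3 -m creep '{"slide":[[0.72,-0.1,-0.51],[0.72,-0.1,-0.51],[0.72,-0.1,-0.51],[0.72,-0.1,-0.51],[0.72,-0.1,-0.51],[0.72,-0.1,-0.51],[0,0,0]],"turn":[0,0,0,0,0,0,0],"claw":[0.3,0.3,0.3,0.3,0.3,0.3,0.3]}'
python3 -m creep '{"slide":[[0,0,-0.2],[0,0,-0.2],[0,0,-0.1],[0,0,0]],"turn":[0,0,0,0],"claw":[0.3,0.3,0.3,0.3]}'
```

```text
clock: 8.55
eef_pos: [485.5, 277.7, 336.5]
eef_rot: [3.141, 0.001, -0.13]
wrist_force: [-0.3, -0.0, -0.5]
finger_gap: 45.9
finger_force: 40.0
clock: 9.05
eef_pos: [485.2, 277.9, 332.7]
eef_rot: [-3.141, -0.001, -0.13]
wrist_force: [1.7, 0.5, 4.9]
finger_gap: 45.9
finger_force: 40.0
```

```bash
python3 -m creep '{"slide":[[0,0,0],[0,0,0],[0,0,0],[0,0,0],[0,0,0]],"turn":[0,0,0,0,0],"claw":[0.52,0.55,0.6,0.65,0.65]}' 
python3 -m creep '{"slide":[[0,0,1],[0,0,2],[0,0,3],[0,0,3],[-2.5,0.3,1],[-3,-1,0],[0,0,0]],"turn":[0,0,0,0,0,0,0],"claw":[0.65,0.65,0.65,0.65,0.65,0.65,0.65]}'
python3 - <<'E'
from h import *
a=[]
for n in ("scene","side","wrist"):
    im,d=manip.camera(n); a.append(im)
A=cv2.resize(a[0][130:250,200:360],(400,300),interpolation=3);B=cv2.resize(a[1][80:230,140:340],(400,300),interpolation=3)
cv2.imwrite("pics/c.png",np.vstack([np.hstack([A,B]),np.hstack([cv2.resize(a[2],(400,300)),A*0])])[...,::-1])
E
```

```text
clock: 9.68
eef_pos: [485.1, 277.8, 332.0]
eef_rot: [3.142, 0.0, -0.13]
wrist_force: [0.4, 0.8, 0.8]
finger_gap: 61.1
finger_force: 0.0
clock: 10.55
eef_pos: [428.9, 270.6, 433.3]
eef_rot: [-3.141, -0.001, -0.129]
wrist_force: [0.9, -0.0, 0.4]
finger_gap: 61.2
finger_force: 0.0
```

View pics/c.png

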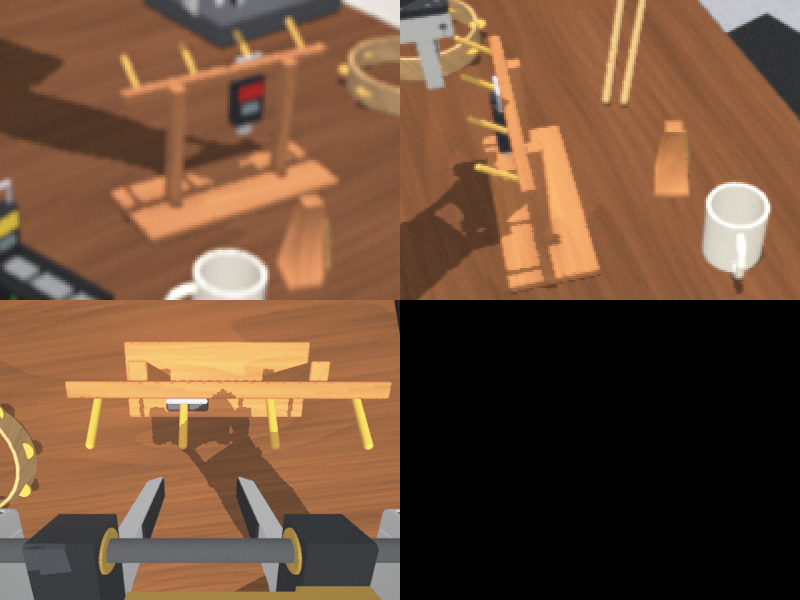

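The red pack hangs on its peg, at (245,100) in the scene panel and against the rail at (187,405) in the wrist panel. Yellow is next.

```bash
python3 -m creep '{"slide":[[-0.2,-5,0],[-0.2,-5,0],[-0.2,-5,0],[-0.2,-5,0],[-0.1,-5,0],[3.6,-4.7,0],[3.6,-4.7,0],[3.65,-4.75,0]],"turn":[0,0,0,0,0.1,0.1,0.1,0.094],"claw":[0.65,0.65,0.7,0.75,0.75,0.75,0.75,0.75]}' 
python3 -m creep '{"slide":[[0,0,0],[0,0,0]],"turn":[0,0],"claw":[0.75,0.75]}' 
python3 - <<'E'
from fit import *
s=manip.read_state(); print(s["eef_pos"],s["eef_rot"])
c=manip.calibration("wrist"); im,d=manip.camera("wrist"); p=pts("",d,c)
w,_=sl(p,d,im,105,130,(400,720,-220,-20)); rect(w,"tops")
E
```

```text
clock: 11.7
eef_pos: [531.0, -122.9, 432.0]
eef_rot: [3.142, -0.0, 0.267]
wrist_force: [0.7, 0.8, -0.0]
finger_gap: 70.7
finger_force: 0.0
clock: 11.95
eef_pos: [529.7, -120.7, 431.6]
eef_rot: [-3.141, 0.001, 0.263]
wrist_force: [-0.7, 0.2, -0.8]
finger_gap: 70.7
finger_force: 0.0
[ 529.74025333 -120.72398088  431.60412052] [-3.14094856e+00  8.34681456e-04  2.63129340e-01]
tops 1586 c [ 501.5 -128.7] size [76.8 45.7] ang 15.2
```

```bash
python3 -m creep '{"slide":[[-0.15,-0.05,-4],[0,0,-4],[0,0,-3],[0,0,-2],[0,0,-1.7],[0,0,-1],[0,0,0]],"turn":[0,0,0,0,0,0,0],"claw":[0.75,0.75,0.75,0.75,0.75,0.75,0.75]}' 
python3 -m creep '{"slide":[[0,0,0],[0,0,0],[0,0,0],[0,0,0.3],[0,0,0.3],[0,0,0.4],[0,0,1],[0,0,1]],"turn":[0,0,0,0,0,0,0,0],"claw":[0.3,0.3,0.3,0.3,0.3,0.3,0.3,0.3]}' 40
python3 -m creep '{"slide":[[0,0,3],[0,0,4],[0,0,3],[0,0,0],[0,0,0]],"turn":[0,0,0,0,0],"claw":[0.3,0.3,0.3,0.3,0.3]}'
```

```text
clock: 12.88
eef_pos: [528.1, -121.0, 274.9]
eef_rot: [-3.141, 0.0, 0.264]
wrist_force: [0.2, 0.3, 0.2]
finger_gap: 70.6
finger_force: 0.0
clock: 13.88
eef_pos: [528.3, -121.2, 306.4]
eef_rot: [3.141, -0.001, 0.264]
wrist_force: [0.3, 1.5, -2.4]
finger_gap: 45.8
finger_force: 40.0
clock: 14.5
eef_pos: [527.9, -121.1, 404.1]
eef_rot: [-3.141, 0.001, 0.264]
wrist_force: [0.7, -0.3, -1.7]
finger_gap: 45.5
finger_force: 40.0
```

```bash
python3 -m creep '{"slide":[[-3.6,4.7,0],[-3.6,4.7,0],[-3.6,4.7,0],[0,4.3,0],[0,4.3,0],[0,4.4,0],[0.6,2.5,-1.8],[0.5,2.5,-1.9]],"turn":[-0.1,-0.1,-0.1,-0.094,0,0,0,0],"claw":[0.3,0.3,0.3,0.3,0.3,0.3,0.3,0.3]}'
python3 -m creep '{"slide":[[0,0,0],[0,0,0]],"turn":[0,0],"claw":[0.3,0.3]}'
```

```text
clock: 15.5
eef_pos: [430.9, 200.8, 366.3]
eef_rot: [3.141, 0.001, -0.129]
wrist_force: [0.9, -0.7, -1.6]
finger_gap: 45.7
finger_force: 40.0
clock: 15.75
eef_pos: [431.0, 199.4, 367.8]
eef_rot: [3.141, 0.001, -0.13]
wrist_force: [0.1, -0.6, -0.7]
finger_gap: 45.9
finger_force: 40.0
```

```bash
python3 -m creep '{"slide":[[0.72,-0.1,-0.51],[0.72,-0.1,-0.51],[0.72,-0.1,-0.51],[0.72,-0.1,-0.51],[0.72,-0.1,-0.51],[0.72,-0.1,-0.51],[0,0,0]],"turn":[0,0,0,0,0,0,0],"claw":[0.3,0.3,0.3,0.3,0.3,0.3,0.3]}'
python3 -m creep '{"slide":[[0,0,-0.2],[0,0,-0.2],[0,0,-0.1],[0,0,0]],"turn":[0,0,0,0],"claw":[0.3,0.3,0.3,0.3]}'
```

```text
clock: 16.62
eef_pos: [474.6, 193.7, 336.9]
eef_rot: [3.141, 0.001, -0.13]
wrist_force: [-0.0, 0.0, -1.8]
finger_gap: 45.9
finger_force: 40.0
clock: 17.12
eef_pos: [474.2, 193.8, 332.5]
eef_rot: [-3.142, 0.0, -0.13]
wrist_force: [-0.1, 0.0, -1.5]
finger_gap: 45.8
finger_force: 40.0
```

```bash
python3 -m creep '{"slide":[[0,0,-0.2],[0,0,0]],"turn":[0,0],"claw":[0.3,0.3]}'; python3 -m creep '{"slide":[[0,0,0],[0,0,0],[0,0,0],[0,0,0],[0,0,0]],"turn":[0,0,0,0,0],"claw":[0.52,0.55,0.6,0.65,0.65]}' 
python3 -m creep '{"slide":[[0,0,1],[0,0,2],[0,0,3],[0,0,3],[-2.5,0.3,1],[-3,-1,0],[0,0,0]],"turn":[0,0,0,0,0,0,0],"claw":[0.65,0.65,0.65,0.65,0.65,0.65,0.65]}'
python3 - <<'E'
from h import *
a=[]
for n in ("scene","wrist"):
    im,d=manip.camera(n); a.append(im)
A=cv2.resize(a[0][130:250,200:360],(400,300),interpolation=3)
cv2.imwrite("pics/d.png",np.hstack([A,cv2.resize(a[1],(400,300))])[...,::-1])
E
```

```text
clock: 17.38
eef_pos: [474.5, 193.8, 330.9]
eef_rot: [-3.141, -0.002, -0.13]
wrist_force: [3.8, 0.7, 2.0]
finger_gap: 45.8
finger_force: 40.0
clock: 18.0
eef_pos: [474.3, 193.8, 330.4]
eef_rot: [3.142, 0.0, -0.13]
wrist_force: [0.3, -0.6, -1.0]
finger_gap: 61.2
finger_force: 0.0
clock: 18.88
eef_pos: [418.1, 186.6, 431.6]
eef_rot: [-3.141, -0.001, -0.129]
wrist_force: [0.2, 0.5, -0.6]
finger_gap: 60.8
finger_force: 0.0
```

View pics/d.png

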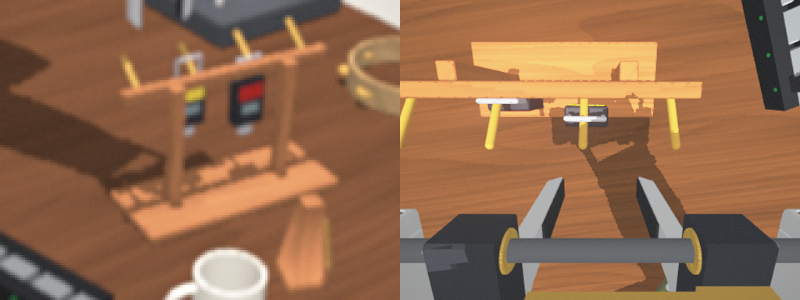

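Yellow hangs on the middle-right peg, at (190,95) in the scene panel and (585,115) in the wrist panel. Green is next.

```bash
python3 -m creep '{"slide":[[0,-5.5,0],[0,-5.5,0],[0,-5.6,0],[1.9,-5.2,0],[1.9,-5.2,0],[1.88,-5.25,0],[0,0,0],[0,0,0]],"turn":[0,0,0.1,0.1,0.1,0.094,0,0],"claw":[0.65,0.65,0.7,0.75,0.75,0.75,0.75,0.75]}' 
python3 - <<'E'
from fit import *
s=manip.read_state(); print(s["eef_pos"],s["eef_rot"])
c=manip.calibration("wrist"); im,d=manip.camera("wrist"); p=pts("",d,c)
w,_=sl(p,d,im,105,130,(400,720,-220,-20)); rect(w,"tops")
w,_=sl(p,d,im,40,50,(400,720,-220,-20)); rect(w,"dock")
E
```

```text
clock: 19.98
eef_pos: [476.4, -135.7, 430.2]
eef_rot: [-3.141, 0.001, 0.263]
wrist_force: [-0.8, 0.6, 1.3]
finger_gap: 70.5
finger_force: 0.0
[ 476.39301756 -135.69221275  430.15957986] [-3.14099594e+00  5.24061447e-04  2.63013159e-01]
tops 778 c [ 476.  -135.4] size [19.4 45.8] ang 14.3
dock 10408 c [ 553.3 -114.5] size [236.7  72.2] ang 15.1
```

```bash
python3 -m creep '{"slide":[[-0.1,0,-4],[0,0,-4],[0,0,-3],[0,0,-2],[0,0,-1.5],[0,0,-1],[0,0,0]],"turn":[0,0,0,0,0,0,0],"claw":[0.75,0.75,0.75,0.75,0.75,0.75,0.75]}' 
python3 -m creep '{"slide":[[0,0,0],[0,0,0],[0,0,0],[0,0,0.3],[0,0,0.3],[0,0,0.4],[0,0,1],[0,0,1]],"turn":[0,0,0,0,0,0,0,0],"claw":[0.3,0.3,0.3,0.3,0.3,0.3,0.3,0.3]}' 40
python3 -m creep '{"slide":[[0,0,3],[0,0,4],[0,0,3],[0,0,0],[0,0,0]],"turn":[0,0,0,0,0],"claw":[0.3,0.3,0.3,0.3,0.3]}'
```

```text
clock: 20.9
eef_pos: [475.1, -135.5, 275.3]
eef_rot: [-3.141, 0.0, 0.265]
wrist_force: [0.1, -0.4, -0.2]
finger_gap: 70.6
finger_force: 0.0
clock: 21.9
eef_pos: [475.3, -135.7, 306.7]
eef_rot: [3.141, -0.001, 0.264]
wrist_force: [0.4, -0.3, -2.0]
finger_gap: 45.8
finger_force: 40.0
clock: 22.52
eef_pos: [474.9, -135.6, 404.5]
eef_rot: [-3.141, 0.001, 0.264]
wrist_force: [-0.8, 0.6, -2.4]
finger_gap: 45.6
finger_force: 40.0
```

```bash
python3 -m creep '{"slide":[[-1.3,5,0],[-1.3,5,0],[-1.3,5,0],[-1.3,5,0],[-0.3,4,0],[0,1.1,-1.8],[0,0,-1.9],[0,0,0]],"turn":[-0.1,-0.1,-0.1,-0.094,0,0,0,0],"claw":[0.3,0.3,0.3,0.3,0.3,0.3,0.3,0.3]}'
python3 -m creep '{"slide":[[0,0,0],[0,0,0]],"turn":[0,0],"claw":[0.3,0.3]}'
```

```text
clock: 23.52
eef_pos: [419.8, 115.4, 366.6]
eef_rot: [3.14, 0.004, -0.129]
wrist_force: [0.3, -0.2, -1.2]
finger_gap: 45.7
finger_force: 40.0
clock: 23.78
eef_pos: [420.2, 115.2, 369.0]
eef_rot: [-3.141, -0.001, -0.13]
wrist_force: [0.4, -0.1, -1.3]
finger_gap: 45.7
finger_force: 40.0
```

```bash
python3 -m creep '{"slide":[[0.72,-0.1,-0.6],[0.72,-0.1,-0.51],[0.72,-0.1,-0.51],[0.72,-0.1,-0.51],[0.72,-0.1,-0.51],[0.72,-0.1,-0.51],[0,0,0]],"turn":[0,0,0,0,0,0,0],"claw":[0.3,0.3,0.3,0.3,0.3,0.3,0.3]}'
python3 -m creep '{"slide":[[0,0,-0.2],[0,0,-0.2],[0,0,-0.2],[0,0,0]],"turn":[0,0,0,0],"claw":[0.3,0.3,0.3,0.3]}'
```

```text
clock: 24.65
eef_pos: [463.6, 109.2, 336.5]
eef_rot: [3.141, 0.001, -0.13]
wrist_force: [0.3, 0.6, -1.2]
finger_gap: 45.8
finger_force: 40.0
clock: 25.15
eef_pos: [463.5, 109.3, 331.3]
eef_rot: [-3.141, -0.002, -0.13]
wrist_force: [3.8, -0.0, 1.6]
finger_gap: 45.9
finger_force: 40.0
```

```bash
python3 -m creep '{"slide":[[0,0,0],[0,0,0],[0,0,0],[0,0,0],[0,0,0]],"turn":[0,0,0,0,0],"claw":[0.52,0.55,0.6,0.65,0.65]}' 
python3 -m creep '{"slide":[[0,0,1],[0,0,2],[0,0,3],[0,0,3],[-2.5,0.3,1],[-3,-1,0],[0,0,0]],"turn":[0,0,0,0,0,0,0],"claw":[0.65,0.65,0.65,0.65,0.65,0.65,0.65]}'
python3 - <<'E'
from fit import *
a=[]
for n in ("scene","side"):
    im,d=manip.camera(n); a.append(im); p=pts(n,d)
    w,cc=sl(p,d,im,36,60,(350,750,-480,-260)); rect(w,n+" handle"); print(w[:,2].max())
    w,cc=sl(p,d,im,15,30,(350,750,-480,-260)); rect(w,n+" cover")
A=cv2.resize(a[0][130:250,200:360],(400,300),interpolation=3)
cv2.imwrite("pics/e.png",np.hstack([A,cv2.resize(a[0],(400,300))])[...,::-1])
E
```

```text
clock: 25.78
eef_pos: [463.3, 109.3, 330.9]
eef_rot: [3.142, 0.0, -0.13]
wrist_force: [0.0, -0.7, 0.1]
finger_gap: 61.1
finger_force: 0.0
clock: 26.65
eef_pos: [407.1, 102.1, 432.0]
eef_rot: [-3.141, -0.002, -0.13]
wrist_force: [0.5, 0.4, 0.4]
finger_gap: 61.1
finger_force: 0.0
scene handle 156 c [ 546.1 -330.9] size [14.5 79.7] ang 87.7
56.961910034043285
scene cover 1946 c [ 596.5 -349. ] size [154.  372.6] ang 70.7
side handle 418 c [ 547.6 -331. ] size [14.7 79.9] ang 88.3
54.72011785398138
side cover 4078 c [ 548.4 -330.9] size [ 85.  248.7] ang 88.4
```

View pics/e.png

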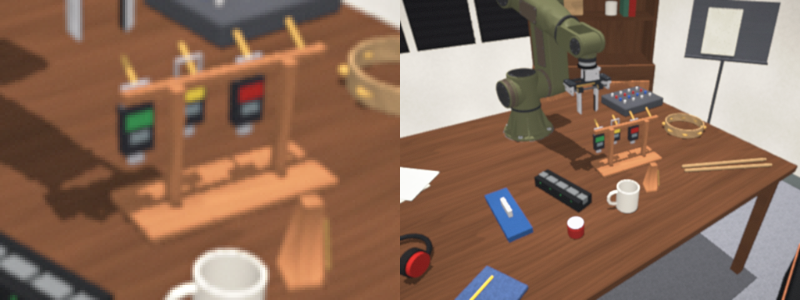

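All three packs hang and the dock is empty. The cover has been knocked to about (548,-331), so I'll look at it with the wrist camera.

```bash
python3 -m creep '{"slide":[[1.75,-5.4,0],[1.75,-5.4,0],[1.75,-5.4,0],[1.75,-5.4,0],[1.75,-5.4,0],[1.75,-5.4,0],[1.75,-5.4,0],[1.75,-5.5,0]],"turn":[0.1,0,0,0,0,0,0,0],"claw":[0.65,0.65,0.65,0.65,0.65,0.5,0.5,0.5]}' 
python3 -m creep '{"slide":[[0,0,0],[0,0,0],[0,0,0]],"turn":[0,0,0],"claw":[0.5,0.5,0.5]}' 
cat > cov.py <<'E'
from fit import *
s=manip.read_state(); print(np.round(s["eef_pos"],1),np.round(s["eef_rot"],4))
c=manip.calibration("wrist"); im,d=manip.camera("wrist"); p=pts("",d,c)
w,cc=sl(p,d,im,36,60,(350,750,-480,-240)); rect(w[cc.min(1)>100],"handle"); print(w[:,2].max())
w,cc=sl(p,d,im,15,30,(350,750,-480,-240)); rect(w,"cover"); print(np.median(w[:,2]))
b=cc.astype(int); rect(w[(b[:,2]-b[:,0])>30],"blue")
E
python3 cov.py
```

```text
clock: 27.75
eef_pos: [549.2, -332.9, 430.5]
eef_rot: [-3.141, 0.0, -0.03]
wrist_force: [0.5, 0.9, 0.4]
finger_gap: 47.3
finger_force: 0.0
clock: 28.12
eef_pos: [548.5, -329.7, 431.4]
eef_rot: [3.141, -0.0, -0.029]
wrist_force: [0.3, -0.8, 0.3]
finger_gap: 47.1
finger_force: 0.0
[ 548.5 -329.7  431.4] [ 3.1414e+00 -5.0000e-04 -2.8600e-02]
handle 686 c [ 545.  -331.5] size [13.  79.3] ang 88.2
54.107694427979595
cover 10485 c [ 595.9 -349.1] size [152.7 369.1] ang 71.0
22.211892117391585
blue 10418 c [ 596. -349.] size [152.6 369.2] ang 70.9
```

```bash
sed -i 's/(350,750,-480,-240)/(400,682,-390,-270)/g' cov.py; python3 cov.py
cat >> cov.py <<'E'
cv2.imwrite("pics/cv.png",im[...,::-1])
E
python3 cov.py >/dev/null
```

```text
[ 548.4 -329.7  431.5] [ 3.1413e+00 -6.0000e-04 -2.8500e-02]
handle 686 c [ 544.9 -331.4] size [13.  79.5] ang 88.3
54.653142312128125
cover 10446 c [ 544.5 -331.1] size [ 84.2 247.9] ang 88.4
22.21012365124352
blue 10382 c [ 544.5 -331.1] size [ 84.1 247.9] ang 88.4
```

View pics/cv.png

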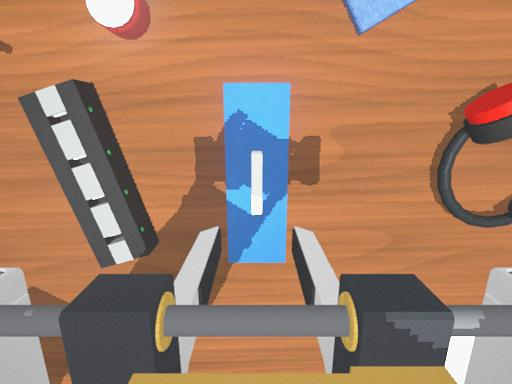

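The view shows the cover at (257,172) with its handle at (257,183), and the empty dock at (88,172), both whole in one frame. I'll measure them relative to each other and descend on the handle.

```bash
cat >> cov.py <<'E'
w,cc=sl(p,d,im,40,50,(400,720,-220,-20)); rect(w,"dock"); print(np.median(w[:,2]))
E
python3 cov.py
python3 -m creep '{"slide":[[-0.4,-0.15,-4],[0,0,-4],[0,0,-4],[0,0,-3],[0,0,-2],[0,0,-2],[0,0,-1.5],[0,0,0]],"turn":[0,0,0,0,0,0,0,0],"claw":[0.5,0.5,0.5,0.5,0.5,0.5,0.5,0.5]}' 
python3 cov.py
```

```text
[ 548.3 -329.9  431.5] [ 3.1412e+00 -7.0000e-04 -2.8700e-02]
handle 690 c [ 544.9 -331.1] size [13.9 79.6] ang 88.5
54.5213825768455
cover 10416 c [ 544.5 -331.2] size [ 84.2 247.9] ang 88.4
22.216490578726592
blue 10329 c [ 544.5 -331.1] size [ 84.1 247.9] ang 88.4
dock 10097 c [ 553.2 -114.6] size [236.4  74.2] ang 15.1
45.31473726400708
clock: 29.32
eef_pos: [544.2, -332.1, 225.1]
eef_rot: [-3.141, 0.001, -0.03]
wrist_force: [-0.5, 0.3, 0.6]
finger_gap: 46.7
finger_force: 0.0
[ 544.2 -332.1  225.1] [-3.1408e+00  1.1000e-03 -2.9700e-02]
handle 3602 c [ 548.3 -331.1] size [56.4 63.4] ang 48.1
59.99563466755285
cover 34506 c [ 548.5 -331.1] size [ 84.6 241.5] ang 88.4
22.146792058445186
blue 34358 c [ 548.5 -331.1] size [ 84.6 241.4] ang 88.4
dock 0 c [0. 0.] size [0. 0.] ang 0.0
nan
  return _methods._mean(a, axis=axis, dtype=dtype,
  ret = ret.dtype.type(ret / rcount)
```

```bash
python3 -m creep '{"slide":[[0,0,0],[0,0,0],[0,0,0],[0,0,0]],"turn":[0,0,0,0],"claw":[0.1,0.1,0.1,0.1]}' 40
python3 -m creep '{"slide":[[0,0,1],[0,0,3],[0,0,4],[0,0,4],[0,0,0],[0,0,0]],"turn":[0,0,0,0,0,0],"claw":[0.1,0.1,0.1,0.1,0.1,0.1]}'
```

```text
clock: 29.88
eef_pos: [544.4, -332.1, 226.2]
eef_rot: [-3.142, -0.0, -0.03]
wrist_force: [0.0, 2.1, 3.4]
finger_gap: 13.5
finger_force: 40.0
clock: 30.62
eef_pos: [544.1, -332.1, 345.0]
eef_rot: [-3.141, 0.001, -0.03]
wrist_force: [-0.4, 0.3, -2.0]
finger_gap: 13.8
finger_force: 40.0
```

```bash
python3 -m creep '{"slide":[[0.2,5.4,0],[0.2,5.4,0],[0.3,5.5,0],[0.3,5.5,0],[0,0,-2],[0,0,-2],[0,0,0],[0,0,0]],"turn":[0.075,0.075,0.075,0.068,0,0,0,0],"claw":[0.1,0.1,0.1,0.1,0.1,0.1,0.1,0.1]}'
cat > chk.py <<'E'
from fit import *
import sys
s=manip.read_state(); print(np.round(s["eef_pos"],1),np.round(s["eef_rot"],4)); zt=s["eef_pos"][2]-226+22
for n in ("scene","side","wrist"):
    im,d=manip.camera(n); p=pts(n,d)
    w,cc=sl(p,d,im,zt-6,zt+6,(400,720,-220,-20)); b=cc.astype(int); w=w[(b[:,2]-b[:,0])>30]
    if len(w)>50: rect(w,n+" cover"); print(np.median(w[:,2]))
    cv2.imwrite(f"pics/{sys.argv[1]}_{n}.png",im[...,::-1])
A=[cv2.imread(f"pics/{sys.argv[1]}_{n}.png") for n in ("scene","side")]
cv2.imwrite(f"pics/{sys.argv[1]}.png",np.hstack([cv2.resize(A[0][190:310,140:300],(400,300),interpolation=3),cv2.resize(A[1][210:330,200:360],(400,300),interpolation=3)]))
E
python3 chk.py f
python3 - <<'E'
from fit import *
for n in ("scene","side"):
    z=np.load(n+"0.npz"); im,d=z["im"],z["d"]; p=pts("",d,{"intrinsics":z["K"],"pose":z["P"]})
    w,_=sl(p,d,im,40,49,(400,675,-185,-40)); rect(w,n)
E
```

```text
clock: 31.62
eef_pos: [554.4, -114.4, 306.0]
eef_rot: [-3.141, 0.0, 0.263]
wrist_force: [0.1, 0.6, -1.0]
finger_gap: 13.9
finger_force: 40.0
[ 554.4 -114.4  306. ] [-3.1414e+00  3.0000e-04  2.6300e-01]
scene cover 1288 c [ 554.9 -115.1] size [251.4  87.6] ang 15.7
103.70086037930758
side cover 2519 c [ 558.1 -114.9] size [248.9  85.6] ang 15.0
101.68131715800234
wrist cover 29554 c [ 558.2 -114. ] size [242.3  84.3] ang 15.1
102.48248519317377
scene 790 c [ 553.  -113.9] size [239.8  76.3] ang 15.0
side 1868 c [ 556.9 -114.5] size [236.5  74. ] ang 15.1
```

View pics/f.png

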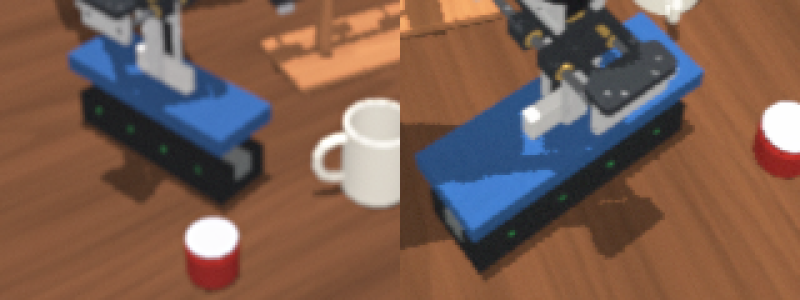

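The cover sits over the dock, at (170,85) in the scene crop and (555,130) in the side crop. It is about 1.3 mm too far in +x, so I'll shift it and lower it slowly.

```bash
python3 -m creep '{"slide":[[-0.13,0,-1],[0,0,-1],[0,0,-1],[0,0,-0.3],[0,0,-0.3],[0,0,-0.3],[0,0,0]],"turn":[0,0,0,0,0,0,0],"claw":[0.1,0.1,0.1,0.1,0.1,0.1,0.1]}'
python3 -m creep '{"slide":[[0,0,-0.3],[0,0,-0.3],[0,0,0]],"turn":[0,0,0],"claw":[0.1,0.1,0.1]}'
```

```text
clock: 32.65
eef_pos: [553.0, -114.2, 266.9]
eef_rot: [-3.142, 0.0, 0.263]
wrist_force: [-0.5, -0.4, -1.6]
finger_gap: 13.9
finger_force: 40.0
clock: 33.02
eef_pos: [552.9, -114.2, 260.7]
eef_rot: [-3.141, 0.0, 0.263]
wrist_force: [0.5, 0.0, -1.7]
finger_gap: 13.1
finger_force: 40.0
```

Skirt is over the dock freely; go the rest of the way.

```bash
python3 -m creep '{"slide":[[0,0,-0.3],[0,0,-0.2],[0,0,-0.2],[0,0,-0.1],[0,0,0]],"turn":[0,0,0,0,0],"claw":[0.1,0.1,0.1,0.1,0.1]}'
```

```text
clock: 33.65
eef_pos: [553.0, -114.2, 253.2]
eef_rot: [3.142, -0.0, 0.263]
wrist_force: [-2.2, 0.4, 2.5]
finger_gap: 14.0
finger_force: 40.0
```

```bash
python3 -m creep '{"slide":[[0,0,-0.1],[0,0,0],[0,0,0],[0,0,0],[0,0,0]],"turn":[0,0,0,0,0],"claw":[0.1,0.1,0.25,0.4,0.4]}'
python3 -m creep '{"slide":[[0,0,1],[0,0,3],[0,0,5],[0,0,5],[-3,-3,4],[-4,-4,0],[0,0,0],[0,0,0]],"turn":[0,0,0,0,0,0,0,0],"claw":[0.4,0.4,0.4,0.4,0.4,0.4,0.4,0.4]}'
python3 - <<'E'
from fit import *
a=[]
for n in ("scene","side","wrist"):
    im,d=manip.camera(n); p=pts(n,d); a.append(im[...,::-1])
    w,cc=sl(p,d,im,42,56,(400,720,-220,-20)); b=cc.astype(int); w=w[(b[:,2]-b[:,0])>30]
    rect(w,n); print(np.median(w[:,2]),np.round(np.percentile(w[:,2],[5,95]),1))
cv2.imwrite("pics/g.png",np.vstack([np.hstack([cv2.resize(a[0][130:310,120:360],(400,300),interpolation=3),cv2.resize(a[1][70:340,110:470],(400,300),interpolation=3)]),np.hstack([cv2.resize(a[2],(400,300)),cv2.resize(a[0],(400,300))])]))
E
```

```text
clock: 34.28
eef_pos: [553.0, -114.2, 251.8]
eef_rot: [3.142, -0.0, 0.263]
wrist_force: [-0.1, -0.1, -0.2]
finger_gap: 36.6
finger_force: 0.0
clock: 35.28
eef_pos: [483.1, -184.0, 432.4]
eef_rot: [3.141, -0.001, 0.263]
wrist_force: [0.3, -0.2, 0.5]
finger_gap: 37.7
finger_force: 0.0
scene 1422 c [ 553.9 -114.9] size [249.2  88.5] ang 14.8
50.94005504001245 [45.4 53.3]
side 2736 c [ 556.6 -114.5] size [248.9  86.3] ang 15.1
48.48402654748128 [46.  50.6]
wrist 13645 c [ 549.3 -115.5] size [240.4  84.3] ang 15.2
49.08432925776998 [47.8 50.4]
```

View pics/g.png

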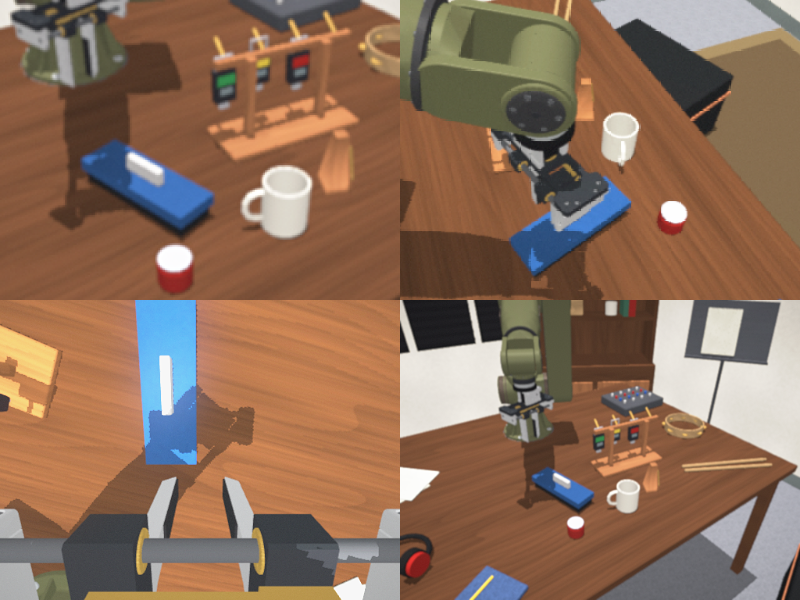

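The cover is level over the dock with its top at 49 mm, which means fully down. All three packs hang at about (225,80), (262,65) and (298,65) in the first panel, and the mug, metronome and tin are upright.

```bash
python3 -c "
from cell import manip
print(manip.sign_off())"
```

```text
the job is handed in; nothing more can be done
None
```

I handed the job in with the three packs present (red, yellow and green) each hanging on its own peg, and the dust cover fully down on the dock. The cover had been knocked aside before I picked it up. The mug, metronome and tin were not touched, and the sign-off returned no verdict.

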